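# Line up the quarter-turn fastener and hold the chamber panel shut

## Task

Get the leak-test chamber ready for its seal check: turn the quarter-turn wing fastener on the raised access panel until its slot line points along the two index ridges, then press the panel down flush on its frame. The panel springs up by itself, so finish while still pressing it shut with the gripper, and do not move or knock over the red-capped bottle and the beaker beside the chamber.

Things in the scene. Friction and masses are not known exactly. Their poses are not given: they have to be found in the camera images.
- chamber: low white painted case, 190 (x) x 170 (y) x 76 mm high, fixed to the bench at a place and yaw that vary. Origin: centre of its underside on the bench; x points from its front (towards the robot) to its hinge side, z up. Its open top is the frame of the panel
- panel (a joint): hinge of the aluminium access panel (188 x 168 x 6 mm, over the whole case), rad: 0 = flush on the frame, grows as the front edge rises, stop at 0.18, where a spring lifts it from any start. At the press pad 3 N starts it moving, 7 N holds it shut. With the fastener out of line by over 0.2 rad its tongue strikes the frame and the panel stops at about 0.09 rad
- panel_hinge (a point): point on the panel's hinge line, on the panel's underside at mid width, 76 mm above the bench. Axes of the panel: x from front edge to hinge, y along the hinge line, z the panel's upward normal. The joint turns about +y
- press_pad (a point): centre of the top of the flat rubber press pad (26 x 70 mm) near the front edge of the panel; same axes as the panel. Relative to panel_hinge it lies at x = -170, z = +8 mm in the panel's axes; when the panel is flush it is 84 mm above the bench
- wing (a point): middle of the wing fastener's grip: black upright bar 40 long, 11 thick, from 7 to 31 mm above the panel's top, on a 30 mm disc; white slot line along its top. The point is on the turning axis, 20 mm above the panel's top; x along bar and slot line, z along the axis (the panel's normal). From panel_hinge: x = -103, z = +26 mm in the panel's axes
- fastener (a joint): angle of the wing about the panel's normal, rad, counterclockwise from above: 0 or 3.14 = slot line along the index ridges (same thing: take the nearer), 1.57 = crosswise. Stops at -0.4 and 3.54. Starts between 0.6 and 2.54; 0.04 N m of friction, stays where left. The ridges: two, black, 16 x 4 x 3.5 mm, on the panel 35 mm before and behind the axis, along the panel's x
- red_bottle: small bottle with a red cap, 43 mm across, 84 mm high, loose, standing to the left of the chamber; origin at the centre of its underside. Leave alone
- small_beaker: small clear beaker, 45 mm across, 52 mm high, loose, standing to the right of the chamber; origin at the centre of its underside. Leave alone

How it is judged (in metres and radians):
On the way:
1. the fastener is turned until its slot line is in line with the index ridges (angle between the x axis of wing and the x axis of press_pad, either way round below 0.15 rad), for 0.1 s.
At the end, for the whole second after the job is handed in: the panel is flush on its frame (hinge below 0.02 rad, about 4 mm at the front edge), the slot line is within 0.15 rad of the index ridges, and the robot is still pressing on the panel or its fastener with more than 3 N; the bottle and beaker stand upright within 30 mm of where they were (value of joint panel below 0.02 rad and angle between the x axis of wing and the x axis of press_pad, either way round below 0.15 rad and contact force between any of the fingers, the arm and panel above 3 N and angle between each of red_bottle, small_beaker's own z axis and vertical below 0.2 rad and distance of each of red_bottle, small_beaker from where it was at the start of the episode below 0.03 m); the arm keeps its last pose, push and grip.
It fails at once if the red-capped bottle or the beaker is knocked over or pushed away (angle between any of red_bottle, small_beaker's own z axis and vertical above 0.6 rad or distance of any of red_bottle, small_beaker from where it was at the start of the episode above 0.03 m).
It also fails if it takes over 45 s, if anything falls off the work surface, if the arm or the gripper's body presses on something with over 40 N, if the wrist force passes 120 N, or if a joint passes its speed limit or range.

## Robot

A 7-joint arm with a two-finger parallel gripper is mounted at the origin on a cart in front of the work surface, level with it; the furniture and walls round the work are solid. World frame = base frame: x ahead of the robot, y to its left, z up, the work surface at z = 0. Lengths are in mm, angles in degrees, forces in N, time in s.
With the tool pointing down it reaches from about 425 to 875 mm from the base axis. Payload 8.4 kg.
Tool frame: the origin (TCP) lies at the very end of the fingers, on their centre line; the grasp point (between the pads) lies 19 mm behind it; z points along the fingers, y is the line along which they close (so a half turn about z gives the same grasp; the last joint's range is limited). The gripper opens to 87 mm and grips with 3 to 60 N. Pads are 19 mm wide; open, the fingers measure 117 mm over their backs; the gripper's body (75 mm by 190 mm) begins 51 mm behind the grasp point.
Start: joints at [-71.803, 19.091, 2.286, 83.961, -0.768, 76.965, -3.352], TCP at [263.142, 594.323, 222.546] pointing down, gripper open.
Joint ranges: [-147.57, 147.57], [-21.85, 119.76], [-74.77, 79.35], [14.55, 137.4], [-85.83, 265.84], [4.83, 119.75], [-152.11, 152.11]. Speed limits (degrees/s): [127.2, 127.2, 159.86, 159.86, 180, 180, 180].

## Interface

Orientations are given as a 3x3 rotation matrix whose columns are the frame's x, y, z axes.
In Python, from rig import env gives the robot as it stands.
- The arm moves only by the tool arm_command, never from a script. Its argument "rows" is a list of rows, each a list of 3 entries, a list of its own where there are three numbers: the shift along the tool's x, y, z in units of 800 mm (1.0 is 800 mm), then the turn, a rotation vector about the tool's x, y, z in units of pi/4 rad (1.0 is pi/4 rad), then the closure, from 0 (fully open) to 1 (shut). A call has 1 to 10 rows; each row shifts and turns the commanded pose from where the row before left it, along the tool's axes as they then stand; what a row does not reach is not made up. A row lasts 1/10 s, in which the tool goes at most 50 mm and 8.59 degrees, less where a joint would pass 70% of its speed; a pose out of reach is approached as far as the arm can. A call with a number of a shift or a turn outside -1 to 1 is refused whole. A call with a gripper value outside its range is refused whole. The fingers move at their own pace and stop on an object; "force" is the grip in N (left out, the last holds). Time passes only in rows, so rows that do not move let the fingers close. It gives the time, the measured TCP pose, the force, the opening and the grip force at its end, in the units of the state.
- env.get_obs(): the state, without advancing time (a new reading comes with each control period).
- env.capture(name): name is "scene" or "top"; returns the picture (480x640x3 uint8, blue, green, red); there is no depth.
- env.calibration(name): a dict with "fovy" (degrees; the focal length in pixels is half the picture's height over the tangent of half this angle, whatever the lens; pixels are square), "cx", "cy" (the principal point, pixels), "dist" ([k1, k2, p1, p2, k3] as OpenCV has them; the pictures are not rectified), "xyz" and "rotation" of the camera in the world. Camera axes: x right, y down, z forward; pixel columns grow to the right and rows downward; lengths in mm; the calibration is good to about 2 mm. A picture is of the moment at which its call begins. calibration takes no time and is no camera call.
- env.sign_off(): hands the job in; it is judged then, once.
The state is a dict: "time": time; "joint_pos": joint angles; "qd": joint speeds; "joint_torque": joint torques, N m; "ee_pos": TCP position; "tool_rot": TCP orientation; "ft_force": force on the tool from outside, world axes, zero at the start; "torque": the same for the moment, N m; "gripper_width": opening from 0.0 (shut) to 1.0 (fully open); "grip_force": force on a finger pad.
Only numpy, scipy, OpenCV 4.12 (cv2) and the standard library are available. Lean on these libraries where they do the work, as an engineer would, in place of code of your own. Each camera call takes 0.05 s, during which the arm holds its last target. There are 200 camera calls.

## Working session

There is one attempt and no reset: what is moved stays moved. The work goes in short steps, Python scripts to look and compute and a tool call to move; the robot and the scene stay as the last step left them, time stands still between calls to the robot, and variables do not carry over. Pictures are saved under pics/ and viewed, at most 10 in all, crops included, and the job is handed in when it is done.

Besides the shell and the picture viewer there is one more tool, called by a JSON object that holds its "fn" and its "kwargs", one argument or row to a line. arm_command: Moves the arm, as the interface text tells. Shifts and turns lie within -1 to 1; 1 stands for 800 mm of shift or pi/4 rad of turn. Its arguments: {"type":"object","properties":{"rows":{"type":"array","items":{"type":"array"}},"force":{"type":"number"}},"required":["rows"]}

```bash
mkdir -p pics
python3 - <<'E'
from rig import env
import cv2
for n in("scene","top"):
    cv2.imwrite(f"pics/{n}0.png",env.capture(n)); print(n,env.calibration(n))
o=env.get_obs(); print(o)
E
```

```text
scene {'fovy': 42.02137799786509, 'cx': 313.0169626285244, 'cy': 234.0731337181558, 'dist': array([-0.04023087,  0.        ,  0.        ,  0.        ,  0.        ]), 'xyz': array([ 172.95793607, -253.50183597,  759.93015358]), 'rotation': array([[ 0.8883667 , -0.32299613,  0.32630983],
       [-0.45905257, -0.63828061,  0.61795518],
       [ 0.00868011, -0.69876417, -0.71529944]])}
top {'fovy': 51.008479606017545, 'cx': 324.82067967547516, 'cy': 242.00824770411205, 'dist': array([-0.03907108,  0.        ,  0.        ,  0.        ,  0.        ]), 'xyz': array([338.76395672, 301.92273558, 964.17658358]), 'rotation': array([[-0.0274814 , -0.98810487,  0.15130611],
       [-0.9996167 ,  0.0266573 , -0.00747261],
       [ 0.00335031, -0.15145347, -0.98845871]])}
{'time': 0.1, 'joint_pos': array([-71.8034323 ,  19.12902593,   2.28340448,  84.00526765,
        -0.76787254,  76.96501487,  -3.35020396]), 'qd': array([-0.14677942, -0.03934171, -0.02884946, -0.08590716, -0.12558218,
       -0.05416386, -0.08497642]), 'joint_torque': array([ 5.19665860e-03, -6.57812977e+01,  1.34097319e+00, -4.04702568e+01,
       -5.95647446e-02,  4.10979067e-02,  3.01976820e-05]), 'ee_pos': array([262.97983236, 593.96898811, 221.73926693]), 'tool_rot': array([[-9.14405840e-01,  4.04798344e-01, -5.10426435e-04],
       [ 4.04798656e-01,  9.14404809e-01, -1.37592126e-03],
       [-9.02342607e-05, -1.46477037e-03, -9.99998923e-01]]), 'ft_force': array([0.21724434, 0.34870215, 0.28939234]), 'torque': array([-0.01651279, -0.0243315 ,  0.0466582 ]), 'grip_force': 0.0, 'gripper_width': 0.9981848046243788}
```

View pics/scene0.png

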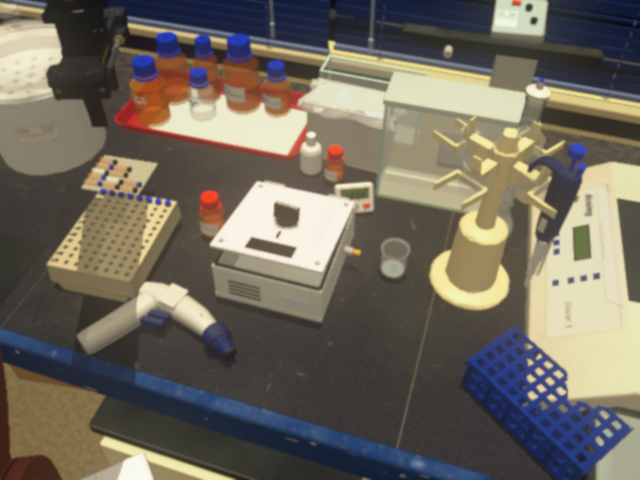

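View pics/top0.png

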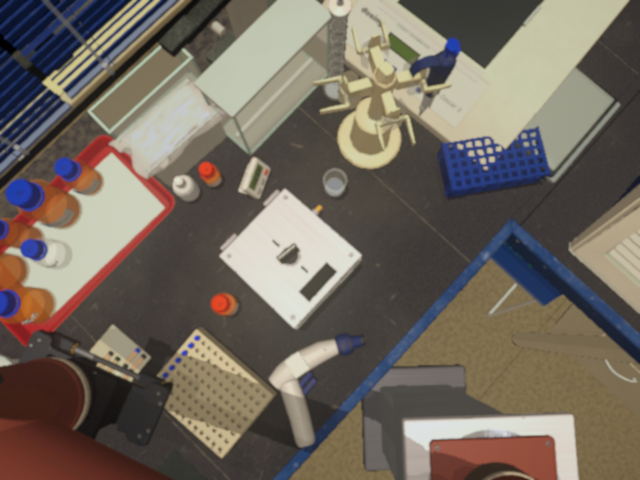

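The chamber is at about (290,257) in the top view: hinge at the upper left, black pad at (318,283), wing at (288,255). In the scene view the pad is at (271,247) and the wing at (287,214). The bottle is at (224,303) and the beaker at (335,182) in the top view.

```bash
cat > h.py <<'E'
import numpy as np, cv2
from rig import env
def K(c):
    f=240/np.tan(np.radians(c["fovy"]/2)); return np.array([[f,0,c["cx"]],[0,f,c["cy"]],[0,0,1.]])
def ray(n,p):
    c=env.calibration(n); u=cv2.undistortPoints(np.array(p,float).reshape(-1,1,2),K(c),c["dist"]).reshape(-1,2)
    return c["xyz"], np.c_[u,np.ones(len(u))]@c["rotation"].T
def onz(n,p,z):
    o,d=ray(n,p); return o+d*((np.asarray(z)-o[2])/d[:,2])[:,None]
def tri(p,q):
    (a,d),(b,e)=ray("top",p),ray("scene",q); out=[]
    for i in range(len(d)):
        s=np.linalg.lstsq(np.c_[d[i],-e[i]],b-a,rcond=None)[0]
        P,Q=a+s[0]*d[i],b+s[1]*e[i]; out.append(np.r_[(P+Q)/2,np.linalg.norm(P-Q)])
    return np.array(out)
def proj(n,P):
    c=env.calibration(n); R=c["rotation"].T
    return cv2.projectPoints(np.array(P,float).reshape(-1,1,3),cv2.Rodrigues(R)[0],-R@c["xyz"],K(c),c["dist"])[0].reshape(-1,2)
E
python3 - <<'E'
from h import *
for n,(x0,y0,x1,y1) in {"top":(210,180,370,340),"scene":(200,170,370,320)}.items():
    im=cv2.imread(f"pics/{n}0.png"); g=cv2.cvtColor(im,6)
    m=(g<110).astype(np.uint8)
    k,l,s,c=cv2.connectedComponentsWithStats(m)
    for i in range(1,k):
        if 4<s[i,4]<1500 and x0<c[i,0]<x1 and y0<c[i,1]<y1:
            r=cv2.minAreaRect(np.argwhere(l==i)[:,::-1].astype(np.float32)); print(n,c[i].round(1),s[i,4],np.round(r[1],1),round(r[2],1))
a=cv2.imread("pics/top0.png")[180:340,210:370]; b=cv2.imread("pics/scene0.png")[175:275,205:365]
cv2.imwrite("pics/c.png",np.vstack([cv2.resize(a,(560,560),interpolation=2)]))
cv2.imwrite("pics/d.png",cv2.resize(b,(800,500),interpolation=2))
E
```

```text
top [290.1 256.2] 168 [10.6 20.7] 50.2
top [317.5 281.5] 490 [12.6 38.6] 42.9
top [219.7 304.3] 9 [1.4 3.5] 45.0
scene [355.8 193.2] 194 [ 8.8 25.4] 84.8
scene [285.6 215.3] 394 [21. 22.] 90.0
scene [270.4 247. ] 411 [46.5  9.2] 13.0
scene [243.9 290.1] 414 [35.9 13.3] 14.0
```

View pics/c.png

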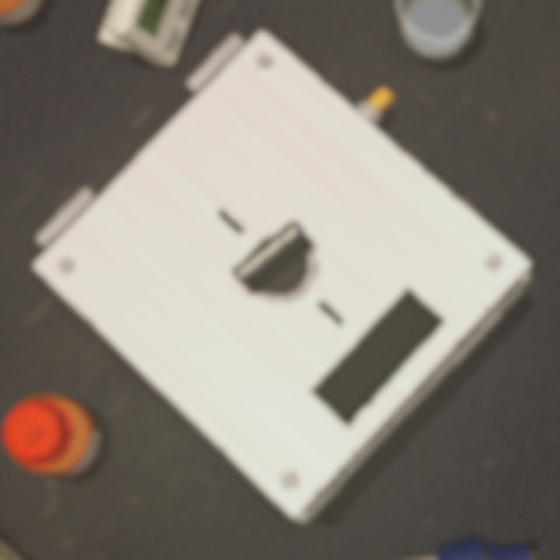

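View pics/d.png

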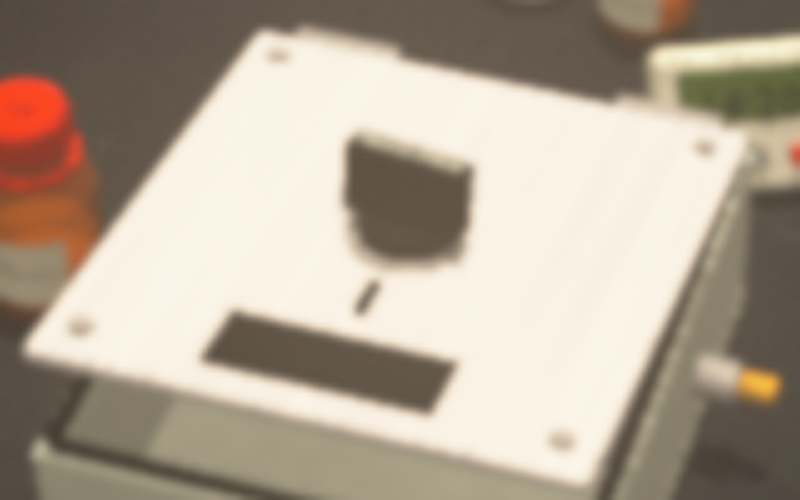

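Run:
```python
from h import *
f=lambda p,s,o:(np.array(p)+.5)/s-.5+np.array(o)
sl_t=f([(237,272),(297,226)],3.5,(210,180)); sl_s=f([(358,138),(470,167)],5,(205,175))
T=np.vstack([[317.5,281.5],sl_t,sl_t.mean(0),f([(65,265),(264,62),(494,262),(290,480)],3.5,(210,180))])
S=np.vstack([[270.4,247],sl_s,sl_s.mean(0),f([(277,56),(705,148),(561,440),(80,326)],5,(205,175))])
P=tri(T,S); print(P.round(1))
scr=P[4:,:3]; x=(scr[0]+scr[1]-scr[2]-scr[3])/2; print("span",np.linalg.norm(x),"yaw",np.degrees(np.arctan2(x[1],x[0])),"tilt",np.arcsin(-x[2]/np.linalg.norm(x)), "y",np.degrees(np.arctan2(*(scr[0]+scr[3]-scr[1]-scr[2])[[1,0]])))
r=onz("top",f([(220,212),(241,231),(320,304),(341,322)],3.5,(210,180)),[90,94,109,112]); print("ridges",r.round(1)); d=r[0]-r[3]; print(np.degrees(np.arctan2(d[1],d[0])))
s=onz("top",sl_t,131.0); d=s[1]-s[0]; print("slot",s.round(1),np.linalg.norm(d),np.degrees(np.arctan2(d[1],d[0])))
print("bottle cap",onz("top",[(223,303)],84),"beaker",onz("top",[(335,182)],30))
yaw=np.arctan2(x[1],x[0])
```

```text
[[4.020e+02 3.096e+02 1.134e+02 5.000e-01]
 [4.428e+02 3.757e+02 1.283e+02 2.000e-01]
 [4.645e+02 3.462e+02 1.319e+02 1.400e+00]
 [4.537e+02 3.610e+02 1.300e+02 7.000e-01]
 [4.541e+02 4.660e+02 8.540e+01 1.000e-01]
 [5.563e+02 3.641e+02 8.610e+01 8.000e-01]
 [4.461e+02 2.519e+02 1.156e+02 3.000e-01]
 [3.439e+02 3.529e+02 1.152e+02 2.000e-01]]
span 160.31348883312987 yaw 45.64388464801952 tilt 0.18593569227767837 y 135.206682658597
ridges [[478.2 387.2  90. ]
 [467.7 376.5  94. ]
 [428.5 337.1 109. ]
 [419.1 327.  112. ]]
45.51915835675303
slot [[442.5 375.5 131. ]
 [463.9 346.5 131. ]] 36.02871601770585 -53.58614688358195
bottle cap [[370.93157179 475.35506219  84.        ]] beaker [[597.43861793 272.18104021  30.        ]]
```

```bash
cat >> h.py <<'E'
from scipy.spatial.transform import Rotation as Ro
YAW=np.radians(45.5); TH=.18
def panelR(th): return (Ro.from_euler('z',YAW)*Ro.from_euler('y',th)).as_matrix()
HINGE=np.array([518.8,428.1,76.])
def toolR(th,a): # bar angle a (deg) in panel; tool y = bar-90deg
    p=panelR(th); b=np.radians(a-90); y=np.cos(b)*p[:,0]+np.sin(b)*p[:,1]; z=-p[:,2]
    return np.c_[np.cross(y,z),y,z]
def go(P,R):
    o=env.get_obs(); r=o["tool_rot"]; print("t",o["time"],"pos",o["ee_pos"].round(1),"F",o["ft_force"].round(1),"shift(units)",(r.T@(np.array(P)-o["ee_pos"])/800).round(4),
     "turn(units)",(Ro.from_matrix(r.T@R).as_rotvec()/(np.pi/4)).round(4),"q",o["joint_pos"].round(0))
E
python3 - <<'E'
from h import *
p=panelR(TH)
w=HINGE+p@[-103,0,6+11]; print("tcp grasp",w, "slot top",HINGE+p@[-103,0,37],"pad",HINGE+p@[-170,0,8])
go(w+90*p[:,2],toolR(TH,81))
E
```

```text
tcp grasp [449.90594791 357.99290326 111.16538884] slot top [452.41561764 360.54676173 130.8422627 ] pad [402.57439088 309.82796091 114.30577702]
t 0.1 pos [263.  594.  221.7] F [0.2 0.3 0.3] shift(units) [-0.3402 -0.1562  0.0278] turn(units) [0.2288 0.0241 0.6564] q [-72.  19.   2.  84.  -1.  77.  -3.]
```

{"fn": "arm_command", "kwargs": {
  "rows": [
    [[-0.0425,-0.0195,0.0035],[0,0,0],0],
    [[-0.0425,-0.0195,0.0035],[0,0,0],0],
    [[-0.0425,-0.0195,0.0035],[0,0,0],0],
    [[-0.0425,-0.0195,0.0035],[0,0,0],0],
    [[-0.0425,-0.0195,0.0035],[0,0,0],0],
    [[-0.0425,-0.0195,0.0035],[0,0,0],0],
    [[-0.0425,-0.0195,0.0035],[0,0,0],0],
    [[-0.0425,-0.0195,0.0035],[0,0,0],0]
  ]
}}

```text
time: 0.9
ee_pos: [462.0, 368.7, 199.7]
tool_rot: [[-0.914, 0.405, -0.0], [0.405, 0.914, -0.0], [0.0, -0.001, -1.0]]
ft_force: [0.4, 0.1, -0.2]
gripper_width: 0.996
grip_force: 0.0
```

{"fn": "arm_command", "kwargs": {
  "rows": [
    [[0,0,0],[0.0457,0.0048,0.1313],0],
    [[0,0,0],[0.0457,0.0048,0.1313],0],
    [[0,0,0],[0.0457,0.0048,0.1313],0],
    [[0,0,0],[0.0457,0.0048,0.1313],0],
    [[0,0,0],[0.0457,0.0048,0.1313],0],
    [[0,0,0],[0,0,0],0],
    [[0,0,0],[0,0,0],0],
    [[0,0,0],[0,0,0],0]
  ]
}}

```text
time: 1.7
ee_pos: [461.2, 369.9, 200.1]
tool_rot: [[-0.598, 0.792, -0.124], [0.801, 0.586, -0.126], [-0.027, -0.175, -0.984]]
ft_force: [-0.7, -0.7, -0.9]
gripper_width: 1.003
grip_force: 0.0
```

Run:
```python
from h import *
p=panelR(TH); w=HINGE+p@[-103,0,17]
go(w,toolR(TH,81)); cv2.imwrite("pics/s1.png",env.capture("scene"))
```

```text
t 1.7 pos [461.2 369.9 200.1] F [-0.7 -0.7 -0.9] shift(units) [-0.0005 -0.0004  0.1131] turn(units) [ 0.0026 -0.001   0.0029] q [-55.  21.  15.  86.  -4.  84.  -3.]
```

{"fn": "arm_command", "kwargs": {
  "rows": [
    [[0,0,0.03],[0,0,0],0],
    [[0,0,0.03],[0,0,0],0],
    [[0,0,0.02],[0,0,0],0],
    [[0,0,0.02],[0,0,0],0],
    [[0,0,0.013],[0,0,0],0],
    [[0,0,0],[0,0,0],0],
    [[0,0,0],[0,0,0],0]
  ]
}}

```text
time: 2.45
ee_pos: [450.2, 358.9, 111.8]
tool_rot: [[-0.597, 0.793, -0.124], [0.802, 0.584, -0.126], [-0.027, -0.175, -0.984]]
ft_force: [0.4, -0.4, 0.3]
gripper_width: 1.003
grip_force: 0.0
```

Run:
```python
from h import *
p=panelR(TH); w=HINGE+p@[-103,0,17]
go(w,toolR(TH,81)); a=env.capture("scene")[120:290,180:400]; b=env.capture("top")[180:350,210:370]
cv2.imwrite("pics/s2.png",np.hstack([cv2.resize(a,None,fx=2,fy=2),cv2.resize(b,None,fx=2,fy=2)]))
```

```text
t 2.45 pos [450.2 358.9 111.8] F [ 0.4 -0.4  0.3] shift(units) [-0.0006 -0.0008  0.001 ] turn(units) [ 0.0027 -0.0012  0.0004] q [-55.  23.  15.  94.  -5.  74.  -2.]
```

View pics/s2.png

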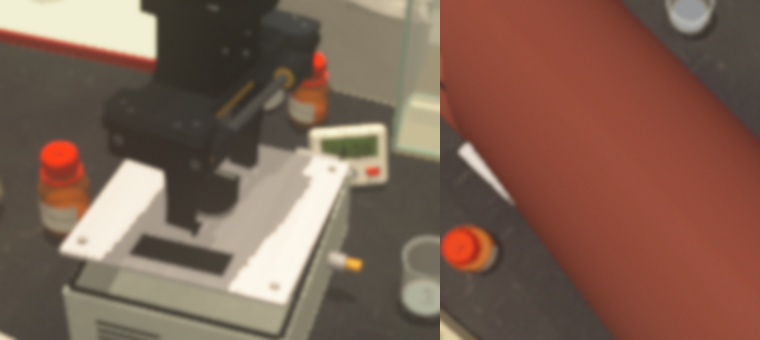

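The open fingers straddle the wing, with the front finger at about (185,200) in the crop and the wing right behind it. The force is zero, so I'll grip.

{"fn": "arm_command", "kwargs": {
  "rows": [
    [[0,0,0],[0,0,0],1],
    [[0,0,0],[0,0,0],1],
    [[0,0,0],[0,0,0],1],
    [[0,0,0],[0,0,0],1],
    [[0,0,0],[0,0,0],1],
    [[0,0,0],[0,0,0],1],
    [[0,0,0],[0,0,0],1],
    [[0,0,0],[0,0,0],1]
  ],
  "force": 20
}}

```text
time: 3.35
ee_pos: [450.0, 358.7, 111.2]
tool_rot: [[-0.597, 0.793, -0.125], [0.802, 0.584, -0.126], [-0.027, -0.176, -0.984]]
ft_force: [-0.2, -0.8, 0.4]
gripper_width: 0.352
grip_force: 0.0
```

{"fn": "arm_command", "kwargs": {
  "rows": [
    [[0,0,0],[0,0,0],1],
    [[0,0,0],[0,0,0],1],
    [[0,0,0],[0,0,0],1],
    [[0,0,0],[0,0,0],1],
    [[0,0,0],[0,0,0],1],
    [[0,0,0],[0,0,0],1],
    [[0,0,0],[0,0,0],1]
  ]
}}

```text
time: 4.05
ee_pos: [450.5, 358.9, 111.2]
tool_rot: [[-0.596, 0.793, -0.124], [0.802, 0.584, -0.126], [-0.027, -0.174, -0.984]]
ft_force: [4.8, 2.2, -3.3]
gripper_width: 0.127
grip_force: 20.0
```

{"fn": "arm_command", "kwargs": {
  "rows": [
    [[0,0,0],[0,0,0.18],1],
    [[0,0,0],[0,0,0.18],1],
    [[0,0,0],[0,0,0.18],1],
    [[0,0,0],[0,0,0.18],1],
    [[0,0,0],[0,0,0.18],1],
    [[0,0,0],[0,0,0.18],1],
    [[0,0,0],[0,0,0.18],1],
    [[0,0,0],[0,0,0.18],1],
    [[0,0,0],[0,0,0.18],1],
    [[0,0,0],[0,0,0.18],1]
  ]
}}

```text
time: 5.05
ee_pos: [449.4, 359.0, 111.3]
tool_rot: [[0.693, 0.709, -0.126], [0.698, -0.705, -0.126], [-0.178, -0.001, -0.984]]
ft_force: [0.1, 2.1, -1.1]
gripper_width: 0.124
grip_force: 20.0
```

{"fn": "arm_command", "kwargs": {
  "rows": [
    [[0,0,0],[0,0,0],1],
    [[0,0,0],[0,0,0],1],
    [[0,0,0],[0,0,0],1]
  ]
}}

```text
time: 5.35
ee_pos: [449.5, 359.0, 111.2]
tool_rot: [[0.687, 0.716, -0.126], [0.705, -0.698, -0.126], [-0.178, -0.002, -0.984]]
ft_force: [-1.7, 1.9, 0.7]
gripper_width: 0.121
grip_force: 20.0
```

Run:
```python
from h import *
p=panelR(TH); w=HINGE+p@[-103,0,17]
go(w,toolR(TH,0))
```

```text
t 5.35 pos [449.5 359.  111.2] F [-1.7  1.9  0.7] shift(units) [-0.0005  0.0013  0.0002] turn(units) [-0.0017 -0.0014  0.0048] q [-66.  25.  29.  94. -11.  74. -78.]
```

{"fn": "arm_command", "kwargs": {
  "rows": [
    [[0,0,0],[0,0,0],0.4],
    [[0,0,0],[0,0,0],0.4],
    [[0,0,0],[0,0,0],0.4],
    [[0,0,0],[0,0,0],0.4],
    [[0,0,0],[0,0,0],0.4],
    [[0,0,-0.02],[0,0,0],0.4],
    [[0,0,-0.04],[0,0,0],0.4],
    [[0,0,-0.05],[0,0,0],0.4]
  ]
}}

```text
time: 6.15
ee_pos: [460.3, 369.2, 197.6]
tool_rot: [[0.689, 0.713, -0.127], [0.701, -0.701, -0.128], [-0.181, -0.0, -0.984]]
ft_force: [1.7, 0.5, 0.3]
gripper_width: 0.595
grip_force: 0.0
```

Run:
```python
from h import *
go(HINGE+panelR(TH)@[-170,0,8]+[0,0,60],toolR(0,0)); a=env.capture("scene")[120:290,180:400]; cv2.imwrite("pics/s3.png",cv2.resize(a,None,fx=3,fy=3))
```

```text
t 6.15 pos [460.3 369.2 197.6] F [1.7 0.5 0.3] shift(units) [-0.0965  0.0005  0.0473] turn(units) [-6.000e-04  2.311e-01 -1.000e-04] q [-66.  23.  30.  87. -10.  84. -79.]
```

View pics/s3.png

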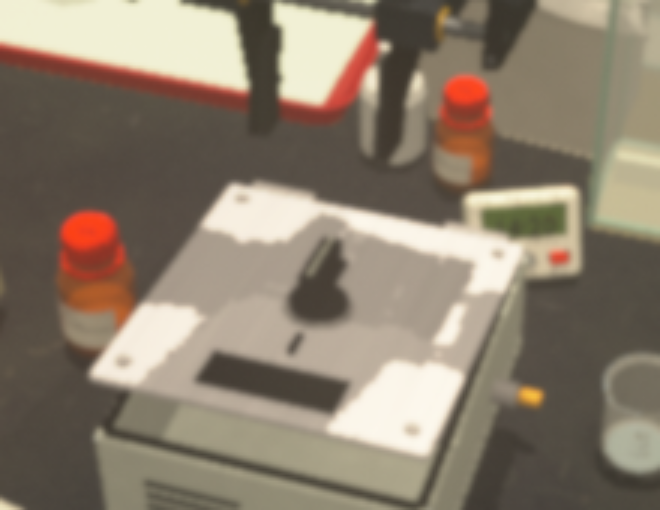

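The slot line, at crop (312,272)-(330,238), now runs along the ridge line through (295,343). The bottle and beaker haven't moved. Next I'll go over the pad, upright and with the fingers closed.

{"fn": "arm_command", "kwargs": {
  "rows": [
    [[-0.0322,0,0.0158],[0,0,0],1],
    [[-0.0322,0,0.0158],[0,0,0],1],
    [[-0.0322,0,0.0158],[0,0,0],1],
    [[0,0,0],[0,0.077,0],1],
    [[0,0,0],[0,0.077,0],1],
    [[0,0,0],[0,0.077,0],1],
    [[0,0,0],[0,0,0],1],
    [[0,0,0],[0,0,0],1],
    [[0,0,0],[0,0,0],1],
    [[0,0,0],[0,0,0],1]
  ]
}}

```text
time: 7.2
ee_pos: [403.3, 311.0, 174.0]
tool_rot: [[0.701, 0.713, 0.001], [0.713, -0.701, 0.001], [0.002, 0.0, -1.0]]
ft_force: [-0.0, -0.2, 0.0]
gripper_width: 0.008
grip_force: 0.0
```

{"fn": "arm_command", "kwargs": {
  "rows": [
    [[0,0,0.02],[0,0,0],1],
    [[0,0,0.02],[0,0,0],1],
    [[0,0,0.01],[0,0,0],1],
    [[0,0,0.01],[0,0,0],1],
    [[0,0,0],[0,0,0],1],
    [[0,0,0],[0,0,0],1]
  ]
}}

```text
time: 7.8
ee_pos: [403.3, 311.0, 126.5]
tool_rot: [[0.701, 0.713, 0.002], [0.713, -0.701, 0.002], [0.003, -0.0, -1.0]]
ft_force: [0.2, -0.4, 0.6]
gripper_width: 0.006
grip_force: 0.0
```

Run:
```python
from h import *
go(HINGE+panelR(0)@[-170,0,8],toolR(0,0))
```

```text
t 7.8 pos [403.3 311.  126.5] F [ 0.2 -0.4  0.6] shift(units) [-0.0071  0.0004  0.0531] turn(units) [-0.0005 -0.0039 -0.0003] q [-70.   7.  30. 112.  -4.  62. -83.]
```

{"fn": "arm_command", "kwargs": {
  "rows": [
    [[-0.001,0,0.006],[0,0,0],1],
    [[-0.001,0,0.006],[0,0,0],1],
    [[-0.001,0,0.006],[0,0,0],1],
    [[-0.001,0,0.006],[0,0,0],1],
    [[-0.001,0,0.006],[0,0,0],1],
    [[-0.001,0,0.006],[0,0,0],1],
    [[-0.001,0,0.006],[0,0,0],1],
    [[0,0,0.006],[0,0,0],1],
    [[0,0,0.004],[0,0,0],1],
    [[0,0,0],[0,0,0],1]
  ]
}}

```text
time: 8.8
ee_pos: [399.2, 306.9, 84.3]
tool_rot: [[0.701, 0.713, 0.001], [0.713, -0.701, 0.002], [0.003, -0.001, -1.0]]
ft_force: [-0.7, -0.6, 4.6]
gripper_width: 0.009
grip_force: 2.4
```

{"fn": "arm_command", "kwargs": {
  "rows": [
    [[0,0,0.0015],[0,0,0],1],
    [[0,0,0.0015],[0,0,0],1],
    [[0,0,0],[0,0,0],1],
    [[0,0,0],[0,0,0],1]
  ]
}}

```text
time: 9.2
ee_pos: [399.2, 306.9, 83.3]
tool_rot: [[0.701, 0.713, 0.001], [0.713, -0.701, 0.003], [0.003, -0.001, -1.0]]
ft_force: [-6.8, -5.3, 20.6]
gripper_width: 0.005
grip_force: 10.7
```

Run:
```python
from h import *
a=env.capture("scene")[120:320,180:430]; cv2.imwrite("pics/s4.png",cv2.resize(a,None,fx=3,fy=3))
o=env.get_obs(); print(o["ee_pos"],o["ft_force"])
```

```text
[399.1755478  306.92693892  83.29809705] [-6.39822722 -5.31360003 21.36325656]
```

View pics/s4.png

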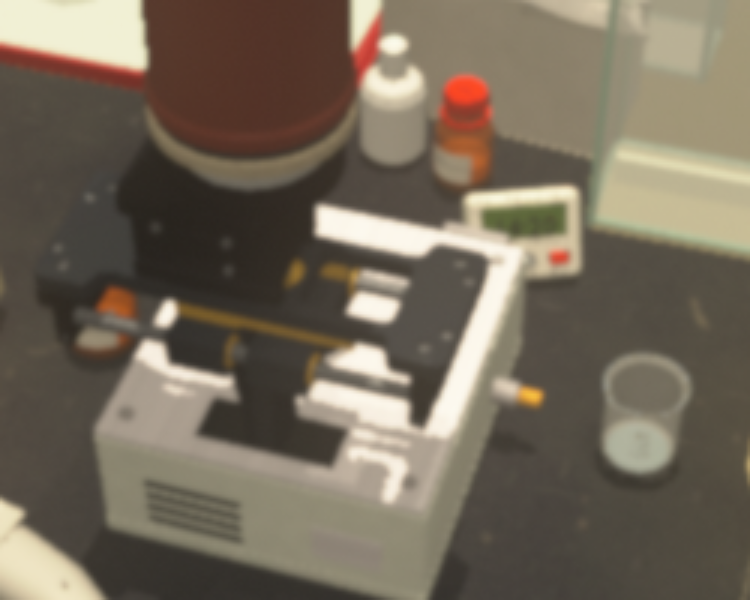

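The panel sits flush, with no gap along the front edge from (95,430) to (430,515). The fingers are on the pad at about 21 N, and the bottle and beaker are still standing in place.

```bash
python3 -c "
from rig import env
print(env.sign_off())"
```

```text
the job is handed in; nothing more can be done
None
```

I turned the fastener in line with the index ridges, pressed the panel flush and handed the job in with the gripper still pressing the pad at about 21 N; the bottle and beaker stayed put, and the sign-off returned no verdict.

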